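# Rack the label rolls by width beside the printer

### The job

Stand the four loose label rolls on the pegs of the roll rack in order of width, one roll to a peg: the narrowest on the peg at the printer's end, getting wider step by step to the widest at the far end. Each roll must sit flat on the rack with its peg up inside the hole and be let go; set the rolls down, don't drop them. Leave the big roll of brown packing tape where it is and don't shift it.

Things in the scene. Friction and masses are not known exactly. Their poses are not given: they have to be found in the camera images.
- roll_25: The narrowest label roll, orange, 25 mm wide: a firm ring standing on end with its hole upright, 60 mm outside diameter and 25 mm tall, with a 38 mm hole (brown board core). About 45 g. Origin: centre of its underside; z up along its axis. It starts standing on the bench top.
- roll_50: The second narrowest label roll, white, 50 mm wide: a firm ring standing on end with its hole upright, 60 mm outside diameter and 50 mm tall, with a 38 mm hole (brown board core). About 85 g. Origin: centre of its underside; z up along its axis. It starts standing on the bench top.
- roll_75: The second widest label roll, green, 75 mm wide: a firm ring standing on end with its hole upright, 60 mm outside diameter and 75 mm tall, with a 38 mm hole (brown board core). About 127 g. Origin: centre of its underside; z up along its axis. It starts standing on the bench top.
- roll_100: The widest label roll, blue, 100 mm wide: a firm ring standing on end with its hole upright, 60 mm outside diameter and 100 mm tall, with a 38 mm hole (brown board core). About 170 g. Origin: centre of its underside; z up along its axis. It starts standing on the bench top.
- peg_left_end: The leftmost (as the robot sees it, left is +y) of four identical steel pegs in a row on a low pale tray, the roll rack. Peg 12 mm in diameter, 18 mm tall, in the middle of a black rubber disc 73 mm across that lies flush with the rack. Origin: centre of the peg's foot, on the rack's top face, which is 8 mm above the bench; y points along the row towards the left end. Pegs are 95 mm apart; the rack is 120 mm by 405 mm and does not move during the job.
- peg_left_mid: The second from the left (as the robot sees it, left is +y) of four identical steel pegs in a row on a low pale tray, the roll rack. Peg 12 mm in diameter, 18 mm tall, in the middle of a black rubber disc 73 mm across that lies flush with the rack. Origin: centre of the peg's foot, on the rack's top face, which is 8 mm above the bench; y points along the row towards the left end. Pegs are 95 mm apart; the rack is 120 mm by 405 mm and does not move during the job.
- peg_right_mid: The third from the left (as the robot sees it, left is +y) of four identical steel pegs in a row on a low pale tray, the roll rack. Peg 12 mm in diameter, 18 mm tall, in the middle of a black rubber disc 73 mm across that lies flush with the rack. Origin: centre of the peg's foot, on the rack's top face, which is 8 mm above the bench; y points along the row towards the left end. Pegs are 95 mm apart; the rack is 120 mm by 405 mm and does not move during the job.
- peg_right_end: The rightmost (as the robot sees it, left is +y) of four identical steel pegs in a row on a low pale tray, the roll rack. Peg 12 mm in diameter, 18 mm tall, in the middle of a black rubber disc 73 mm across that lies flush with the rack. Origin: centre of the peg's foot, on the rack's top face, which is 8 mm above the bench; y points along the row towards the left end. Pegs are 95 mm apart; the rack is 120 mm by 405 mm and does not move during the job.
- label_printer: Dark grey desktop label printer, 200 mm deep (x), 150 mm wide (y), 150 mm tall, fixed on the bench beyond one end of the roll rack: on the left (+y) in some starts, on the right (-y) in others. Origin: centre of its underside. A flat postal scale with a steel platform, 42 mm tall, stands beyond the other end.
- tape_roll: Big roll of brown packing tape lying flat among the label rolls, not part of the job: 100 mm outside diameter, 48 mm tall, 76 mm hole. Origin: centre of its underside. It must stay put.
There are look-alikes about, which are no part of the job. Several things have the shape of the roll_100; the one meant has the colours described above.

How it is judged (in metres and radians):
At the end, for the whole second after the job is handed in: Each label roll stands upright (within 0.1 rad) and at rest, flat on the rack (underside within 4 mm of its top) with its peg in the hole (roll centre within 15 mm of the peg): 25 mm roll on the peg nearest the printer, then 50, 75 and 100 mm. The tape roll is within 20 mm of its start (((world y of label_printer above 0 m and horizontal distance between roll_25 and peg_left_end below 0.015 m and z of roll_25 in the frame of peg_left_end below 0.004 m and horizontal distance between roll_50 and peg_left_mid below 0.015 m and z of roll_50 in the frame of peg_left_mid below 0.004 m and horizontal distance between roll_75 and peg_right_mid below 0.015 m and z of roll_75 in the frame of peg_right_mid below 0.004 m and horizontal distance between roll_100 and peg_right_end below 0.015 m and z of roll_100 in the frame of peg_right_end below 0.004 m) or (world y of label_printer below 0 m and horizontal distance between roll_25 and peg_right_end below 0.015 m and z of roll_25 in the frame of peg_right_end below 0.004 m and horizontal distance between roll_50 and peg_right_mid below 0.015 m and z of roll_50 in the frame of peg_right_mid below 0.004 m and horizontal distance between roll_75 and peg_left_mid below 0.015 m and z of roll_75 in the frame of peg_left_mid below 0.004 m and horizontal distance between roll_100 and peg_left_end below 0.015 m and z of roll_100 in the frame of peg_left_end below 0.004 m)) and angle between each of roll_25, roll_50, roll_75, roll_100's own z axis and vertical below 0.1 rad and linear speed of each of roll_25, roll_50, roll_75, roll_100 below 0.02 m/s and distance of tape_roll from where it was at the start of the episode below 0.02 m); the robot touches nothing.
It fails at once if a label roll is dropped (falls free from more than about 30 mm) ((contact force between roll_25 and the fingers below 0.05 N and linear speed of roll_25 above 0.8 m/s) or (contact force between roll_50 and the fingers below 0.05 N and linear speed of roll_50 above 0.8 m/s) or (contact force between roll_75 and the fingers below 0.05 N and linear speed of roll_75 above 0.8 m/s) or (contact force between roll_100 and the fingers below 0.05 N and linear speed of roll_100 above 0.8 m/s)).
It fails at once if the big packing-tape roll is pushed more than 20 mm from its place (distance of tape_roll from where it was at the start of the episode above 0.02 m).
It also fails if it takes over 96 s, if anything falls off the work surface, if the arm or the gripper's body presses on something with over 40 N, if the wrist force passes 120 N, or if a joint passes its speed limit or range.

### The arm

A 6-joint arm with a two-finger parallel gripper is mounted at the origin on the work surface. World frame = base frame: x ahead of the robot, y to its left, z up, the work surface at z = 0. Lengths are in mm, angles in rad, forces in N, time in s.
With the tool pointing down it reaches from about 350 to 875 mm from the base axis. Payload 4.2 kg.
Tool frame: the origin (TCP) lies midway between the tips of the shut fingers; the grasp point (between the pads) lies arm.grip_depth behind it (arm.grip_depth is the distance from the TCP to the grasp point, in mm); z points along the fingers, y is the direction in which the jaws open and shut (so a half turn about z gives the same grasp; the last joint's range is limited). The gripper opens to 85 mm and grips with 20 to 120 N. Pads are 22 mm wide; open, the fingers measure 114 mm over their backs; the gripper's body (76 mm by 85 mm) begins 54 mm behind the grasp point. The pads swing forward as they close: fully open they stand 13 mm farther back than shut.
Start: joints at [1.582, 0.385, 0.008, 0, -1.194, -0.259], TCP at [153.263, 605.896, 231.312] pointing down, gripper open.
Joint ranges: [-3.14, 3.14], [-1.21, 2.06], [-1.07, 1.41], [-3.16, 2.05], [-2.99, -0.16], [-3.1, 3.1]. Speed limits (rad/s): [2.79, 2.79, 3.14, 3.14, 3.14, 3.14].

### API

Orientations are given as a unit quaternion [x, y, z, w].
In Python, from bench import arm gives the robot as it stands.
- The arm moves only by the tool play_rows, never from a script. Its argument "motion" is one flat list of numbers, 7 for each row, row after row: the opening in per cent of the stroke, from 0 (shut) to 100 (fully open), then the shift along the world's x, y, z in cm, then the turn, a rotation vector about the world's x, y, z in degrees. A call has 1 to 5 rows; each row is the pose to reach, as a shift and turn from the pose commanded when the call began; what a row does not reach only later rows make up. A row lasts 1/8 s, in which the tool goes at most 62.5 mm and 10.7 degrees, less where a joint would pass 70% of its speed; a pose out of reach is approached as far as the arm can. A call with a gripper value outside its range is refused whole. The fingers move at their own pace and stop on an object; the grip force is fixed at half the most. Time passes only in rows, so rows that repeat a pose let the fingers close. It gives the time, the measured TCP pose, the force and the opening at its end, in the units of the state.
- arm.read_state(): the state, without advancing time (a new reading comes with each control period).
- arm.get_image(name): name is "scene" or "top" or "wrist"; returns (picture, depth): 480x640x3 uint8, red, green, blue; 480x640 float32, mm along the optical axis (not along the pixel's ray), 0 where there is no reading.
- arm.camera_info(name): a dict with "fovy" (degrees; the focal length in pixels is half the picture's height over the tangent of half this angle, whatever the lens; pixels are square), "cx", "cy" (the principal point, pixels), "R" (3x3) and "t" (3): a world point X has camera coordinates R X + t. Camera axes: x right, y down, z forward; pixel columns grow to the right and rows downward; lengths in mm; the calibration is good to about 2 mm. A picture is of the moment at which its call begins: read the wrist's pose just before it. camera_info takes no time and is no camera call; for the wrist camera it gives the pose at the moment of the call.
- arm.job_done(): hands the job in, once; it reports no verdict.
Trained networks look in the newest picture that a camera, given by its name, has taken for a name from the list of things; names that differ only in an ending like _2 or _b are one class to them, and where a whole thing is asked for, a point or a joint stands for the part that bears it (a point fixed in the world has none). Each returns a list of dicts, best first, with "confidence" (0 to 1); they miss things now and then, are a little off and sometimes report something else, mostly with a low value. They report only what shows in the picture. A call takes as long as a camera call. They do not tell look-alikes from the thing itself.
- arm.outline_of(thing, camera): "mask" (480x640 bool, what is visible of it) and "extent" ([left, top, width, height] in pixels, round what is visible of it).
- arm.place_of(thing, camera): "uv" ([column, row] in pixels: a listed point, or the origin of a listed thing).
The state is a dict: "clock": time; "joints": joint angles; "joint_vel": joint speeds; "joint_efforts": joint torques, N m; "position": TCP position; "ee_rot": TCP orientation; "contact_force": force on the tool from outside, world axes, zero at the start; "wrist_torque": the same for the moment, N m; "gripper_width": finger opening in mm.
Only numpy, scipy, OpenCV 4.12 (cv2) and the standard library are available. Lean on these libraries where they do the work, as an engineer would, in place of code of your own. Each camera call takes 0.05 s, during which the arm holds its last target.

## Working session

There is one attempt and no reset: what is moved stays moved. The work goes in short steps, Python scripts to look and compute and a tool call to move; the robot and the scene stay as the last step left them, time stands still between calls to the robot, and variables do not carry over. Pictures are saved under pics/ and viewed, and the job is handed in when it is done.

Besides the shell and the picture viewer there is one more tool, called after ">>>" in YAML: its name, and indented under it one key for each argument. play_rows: Moves the arm, as the interface text tells. Its arguments: {"type":"object","properties":{"motion":{"type":"array","items":{"type":"number"}}},"required":["motion"]}

```bash
mkdir -p pics; ls
python3 - <<'E'
from bench import arm
import cv2
s=arm.read_state();print(s, arm.grip_depth)
for n in ["scene","top"]:
    p,d=arm.get_image(n);cv2.imwrite(f"pics/{n}0.png",p[:,:,::-1]);print(n,arm.camera_info(n))
E
```

```text
pics
{'clock': 0.0, 'joints': array([ 1.58158859e+00,  3.85553295e-01,  6.59342861e-03, -5.00994201e-04,
       -1.19400385e+00, -2.58624996e-01]), 'joint_vel': array([ 1.40385514e-03,  8.81702272e-05,  7.63964182e-04,  5.08734949e-04,
       -3.33846820e-04,  3.89946679e-04]), 'joint_efforts': array([-5.06738979e-04, -3.92285299e+01,  1.88403815e+01,  4.18626264e+00,
       -4.56544323e-03, -3.11189048e-06]), 'position': array([153.13746497, 605.32934959, 230.21058585]), 'ee_rot': array([ 9.92320150e-01, -1.23691115e-01, -8.51735373e-05,  1.10514477e-03]), 'contact_force': array([-1.19658002,  0.2154277 ,  0.12298782]), 'wrist_torque': array([ 0.04998052, -0.0077857 , -0.00078506]), 'gripper_width': 85.38030565327122} 18.700000000000003
scene {'fovy': 48.63216367184579, 'cx': 322.90181980587204, 'cy': 233.81928310224794, 'R': array([[-0.31014229,  0.95068857,  0.00173349],
       [ 0.70508211,  0.23124066, -0.67036332],
       [-0.6377076 , -0.20668576, -0.74203101]]), 't': array([ 204.54788722, -379.57945602, 1759.13528598])}
top {'fovy': 44.255713809954536, 'cx': 322.17440120145415, 'cy': 241.41539270067778, 'R': array([[-0.02555807, -0.99960383,  0.0117887 ],
       [-0.98363723,  0.02304258, -0.17868082],
       [ 0.17833839, -0.01616254, -0.98383647]]), 't': array([  -2.90358453,  595.82072494, 1153.73899855])}
```

View pics/scene0.png

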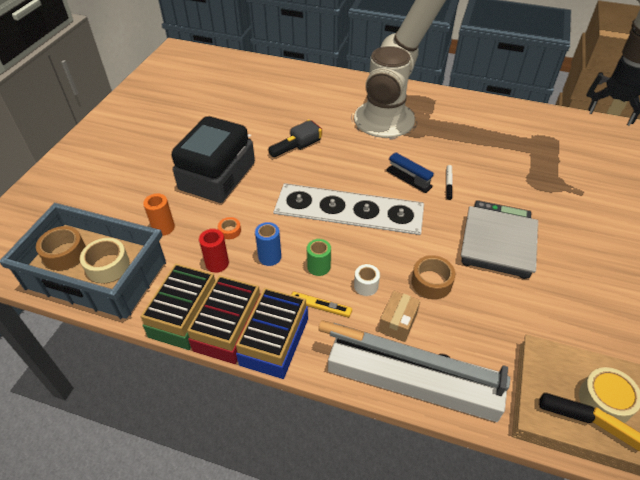

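View pics/top0.png

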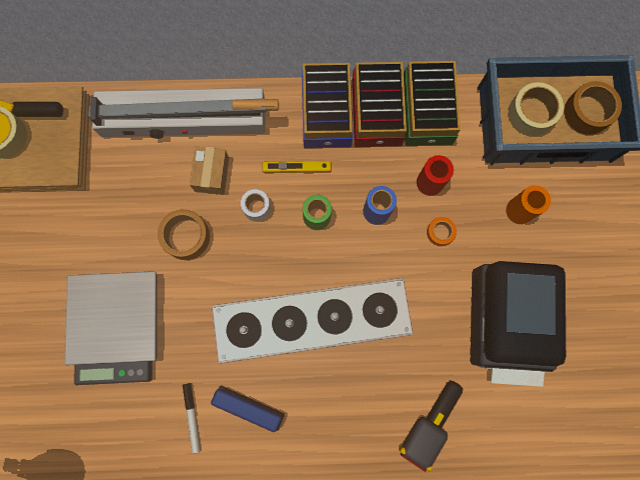

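The printer is on the right (-y), beyond the rack's end near top-image (380,310), so roll_25 goes on peg_right_end and roll_100 on peg_left_end. In the top image the target rolls are orange at (442,231), white at (256,204), green at (317,211) and blue at (380,203). The red roll at (436,172) and the tall orange one at (530,203) are look-alikes, and the tape is at (184,233).

```bash
cat > h.py <<'E'
from bench import arm
import numpy as np, cv2
from scipy.optimize import least_squares
def cloud(n,d):
    c=arm.camera_info(n);f=240/np.tan(np.radians(c["fovy"]/2))
    v,u=np.mgrid[0:480,0:640]
    P=np.stack([(u-c["cx"])/f*d,(v-c["cy"])/f*d,d],-1)
    return (P-c["t"])@c["R"], c, f
def onplane(n,uv,z):
    c=arm.camera_info(n);f=240/np.tan(np.radians(c["fovy"]/2))
    uv=np.atleast_2d(uv).astype(float)
    r=np.c_[(uv[:,0]-c["cx"])/f,(uv[:,1]-c["cy"])/f,np.ones(len(uv))]@c["R"]
    o=-c["R"].T@c["t"]
    return o+r*((z-o[2])/r[:,2])[:,None]
def ring(P,ro=30,ri=19):
    # centre of annulus points, robust: outside the band is penalised
    def res(c):
        r=np.hypot(P[:,0]-c[0],P[:,1]-c[1]); return np.maximum(r-ro,0)+np.maximum(ri-r,0)
    return least_squares(res,np.median(P[:,:2],0),loss='soft_l1').x
E
python3 - <<'E'
from h import *
for n in ["top","scene"]:
    p,d=arm.get_image(n);W,c,f=cloud(n,d)
    for th,h in [("roll_25",25),("roll_50",50),("roll_75",75),("roll_100",100),("tape_roll",48)]:
        for o in arm.outline_of(th,n)[:4]:
            m=o["mask"]&(d>0);Q=W[m];t=Q[abs(Q[:,2]-h)<4]
            big=th=="tape_roll"
            if len(t)>15: print(n,th,round(o["confidence"],2),o["extent"],len(t),ring(t,50 if big else 30,38 if big else 19).round(1),t[:,2].mean().round(1),p[m].mean(0).round())
            else: print(n,th,round(o["confidence"],2),o["extent"],len(t))
    for k in ["peg_left_end","peg_left_mid","peg_right_mid","peg_right_end"]:
        for o in arm.place_of(k,n)[:2]: print(n,k,round(o["confidence"],2),np.round(o["uv"],1),onplane(n,o["uv"],8).round(1))
    if n=="top":
        g=p.max(2)<75
        k,l,s,ce=cv2.connectedComponentsWithStats(g.astype(np.uint8))
        for i in range(1,k):
            if 400<s[i,4]<1500 and 200<ce[i,0]<420 and 270<ce[i,1]<370:
                cn=cv2.findContours((l==i).astype(np.uint8),cv2.RETR_EXTERNAL,cv2.CHAIN_APPROX_NONE)[0][0]
                X=onplane(n,cn[:,0],8);(a,b),r=cv2.minEnclosingCircle(X[:,:2].astype(np.float32))
                e=X[:,:2];s0=least_squares(lambda q:np.hypot(e[:,0]-q[0],e[:,1]-q[1])-q[2],[a,b,36]).x
                print("disc",ce[i].round(1),s0.round(1))
    print("bench z",np.median(W[300:350,420:460,2]))
print(arm.read_state()["clock"])
E
```

```text
top roll_25 0.83 [361.7, 183.6, 39.6, 39.4] 38 [ 662.3 -136.7] 24.6 [79. 77. 97.]
top roll_25 0.81 [429.9, 218.7, 27.9, 26.0] 344 [ 618.4 -271.6] 24.8 [164.  88.  21.]
top roll_25 0.78 [242.8, 187.0, 30.5, 35.5] 44 [679.4 119.9] 24.5 [146. 134. 123.]
top roll_25 0.74 [506.3, 185.9, 47.4, 38.6] 45 [ 659.5 -441. ] 25.1 [132.  66.   9.]
top roll_50 0.83 [361.7, 183.6, 39.6, 39.4] 43 [ 662.1 -133.9] 50.0 [79. 77. 97.]
top roll_50 0.81 [429.9, 218.7, 27.9, 26.0] 0
top roll_50 0.78 [242.8, 187.0, 30.5, 35.5] 368 [681.2 119.7] 50.0 [146. 134. 123.]
top roll_50 0.74 [506.3, 185.9, 47.4, 38.6] 66 [ 660.5 -437.7] 50.0 [132.  66.   9.]
top roll_75 0.83 [361.7, 183.6, 39.6, 39.4] 47 [ 663.5 -134.6] 74.6 [79. 77. 97.]
top roll_75 0.81 [429.9, 218.7, 27.9, 26.0] 0
top roll_75 0.78 [242.8, 187.0, 30.5, 35.5] 0
top roll_75 0.74 [506.3, 185.9, 47.4, 38.6] 69 [ 660.5 -443.1] 75.5 [132.  66.   9.]
top roll_100 0.83 [361.7, 183.6, 39.6, 39.4] 407 [ 668.2 -137.3] 99.9 [79. 77. 97.]
top roll_100 0.81 [429.9, 218.7, 27.9, 26.0] 0
top roll_100 0.78 [242.8, 187.0, 30.5, 35.5] 0
top roll_100 0.74 [506.3, 185.
[... 1566 characters left out ...]
ene roll_100 0.96 [354.2, 262.8, 24.6, 32.1] 0
scene roll_100 0.83 [254.4, 222.9, 29.2, 41.7] 232 [ 670.  -140.7] 100.7 [ 71.  88. 119.]
scene roll_100 0.67 [305.6, 242.0, 24.7, 32.9] 0
scene roll_100 0.65 [200.1, 229.6, 30.5, 45.9] 254 [ 731.7 -259.3] 100.6 [145.  34.  29.]
scene tape_roll 0.7 [409.9, 255.4, 45.4, 42.4] 518 [623.3 266.7] 48.8 [132.  95.  57.]
scene peg_left_end 0.71 [400.7 217.4] [[433.7 149.1   8. ]]
scene peg_left_end 0.55 [301.  200.3] [[ 455.6 -131.1    8. ]]
scene peg_left_mid 0.77 [366.  210.6] [[438.   52.6   8. ]]
scene peg_right_mid 0.56 [330.3 205. ] [[447.8 -47.4   8. ]]
scene peg_right_end 0.86 [300.2 202.6] [[ 465.  -130.2    8. ]]
bench z 1.251382455833951
1.1
```

Run:
```python
from h import *
p,d=arm.get_image("top");W,c,f=cloud("top",d)
for nm,(x,y),h in [("g",(660,-10),75),("o",(618,-272),25),("w",(682,119),50),("b",(669,-138),100)]:
    m=(abs(W[...,2]-h)<4)&(np.hypot(W[...,0]-x,W[...,1]-y)<45)
    print(nm,m.sum(),ring(W[m]).round(1))
p,d=arm.get_image("scene");W,c,f=cloud("scene",d)
for nm,(x,y),h in [("g",(660,-10),75),("o",(618,-272),25),("w",(682,119),50),("b",(669,-138),100)]:
    m=(abs(W[...,2]-h)<4)&(np.hypot(W[...,0]-x,W[...,1]-y)<45)
    print(nm,m.sum(),ring(W[m]).round(1))
```

```text
g 385 [659.9  -8. ]
o 351 [ 618.5 -271.9]
w 370 [681.1 119.9]
b 403 [ 668.4 -137.4]
g 241 [661.6 -11.7]
o 190 [ 620.1 -275.6]
w 269 [682.8 116.5]
b 238 [ 670.4 -140.8]
```

>>> play_rows:
  motion: [100,51.5,-74.3,-3,0,0,-75.8,100,51.5,-74.3,-3,0,0,-75.8,100,51.5,-74.3,-3,0,0,-75.8,100,51.5,-74.3,-3,0,0,-75.8,100,51.5,-74.3,-3,0,0,-75.8]

```text
clock: 1.82
position: [332.0, 347.6, 221.3]
ee_rot: [0.828, -0.561, 0.0, -0.001]
contact_force: [1.0, 1.1, -0.3]
gripper_width: 85.5
```

>>> play_rows:
  motion: [100,33.7,-48.7,-2,0,0,-22.3,100,33.7,-48.7,-2,0,0,-22.3,100,33.7,-48.7,-2,0,0,-22.3,100,33.7,-48.7,-2,0,0,-22.3,100,33.7,-48.7,-2,0,0,-22.3]

```text
clock: 2.45
position: [510.0, 90.6, 210.8]
ee_rot: [-0.706, 0.708, -0.0, 0.001]
contact_force: [-0.5, 0.8, 0.2]
gripper_width: 85.1
```

>>> play_rows:
  motion: [100,15.9,-23,0,0,0,0,100,15.9,-23,0,0,0,0,100,15.9,-23,0,0,0,0,100,15.9,-23,0,0,0,0,100,15.9,-23,0,0,0,0]

```text
clock: 3.08
position: [669.0, -140.7, 209.5]
ee_rot: [-0.705, 0.709, 0.0, -0.0]
contact_force: [-0.7, 0.3, -0.5]
gripper_width: 85.3
```

Run:
```python
from h import *
s=arm.read_state();print(s["position"],s["ee_rot"])
p,d=arm.get_image("wrist");cv2.imwrite("pics/w1.png",p[:,:,::-1]);W,c,f=cloud("wrist",d)
m=(abs(W[...,2]-100)<5)&(np.hypot(W[...,0]-669,W[...,1]+139)<45)
print(m.sum(),ring(W[m]) if m.sum() else 0)
```

```text
[ 669.00720896 -140.65389567  209.52118751] [-7.04792608e-01  7.09413341e-01  1.00954092e-04 -2.83824111e-04]
3282 [ 670.25789814 -139.49870062]
```

View pics/w1.png

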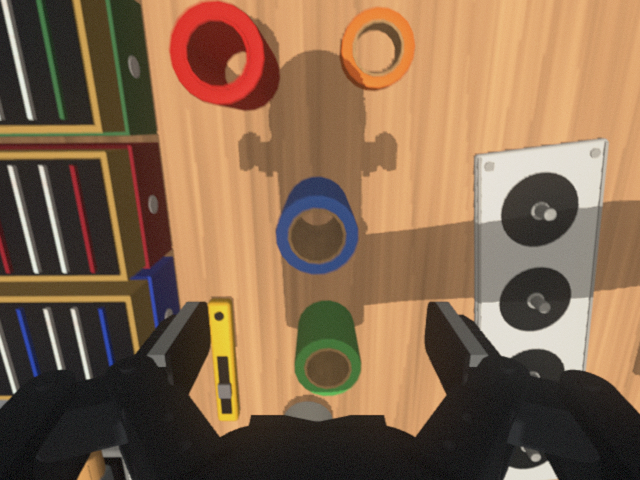

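>>> play_rows:
  motion: [100,0.1,0.1,-6,0,0,0,100,0.1,0.1,-10,0,0,0,100,0.1,0.1,-13.5,0,0,0,100,0.1,0.1,-16.4,0,0,0,100,0.1,0.1,-16.4,0,0,0]

```text
clock: 3.75
position: [666.9, -136.4, 43.6]
ee_rot: [-0.706, 0.708, 0.002, -0.002]
contact_force: [-0.2, 0.6, 0.6]
gripper_width: 85.3
```

>>> play_rows:
  motion: [0,0,0,0,0,0,0,0,0,0,0,0,0,0,0,0,0,0,0,0,0,0,0,0,0,0,0,0,0,0,0,0,0,0,0]

```text
clock: 4.38
position: [670.2, -136.7, 48.8]
ee_rot: [-0.706, 0.708, -0.002, 0.001]
contact_force: [-2.1, 2.1, 5.8]
gripper_width: 59.3
```

The wrist picture shows the blue roll at (317,225), midway between the fingers, with green below it at (328,347). The gripper closed to 59 mm on the roll. Lifting now.

>>> play_rows:
  motion: [0,0,0,3,0,0,0,0,0,0,7,0,0,0,0,-4,3,7,0,0,0,0,-8,7,7,0,0,0,0,-12,11.5,7,0,0,0]

```text
clock: 5.0
position: [547.4, -20.9, 116.3]
ee_rot: [-0.705, 0.709, 0.0, 0.0]
contact_force: [1.2, 0.8, -1.5]
gripper_width: 59.3
```

Run:
```python
from h import *
for i in range(3):
    s=arm.read_state();print(s["clock"],s["position"],s["ee_rot"],s["contact_force"],s["gripper_width"]);p,d=arm.get_image("wrist")
cv2.imwrite("pics/w2.png",p[:,:,::-1])
```

```text
5.0 [547.38202234 -20.92720591 116.25940512] [-7.05208966e-01  7.08999471e-01  1.29153698e-04  2.18009406e-04] [ 1.23823469  0.78179763 -1.45210219] 59.27810852261104
5.05 [541.15316859 -17.53461632 115.62818   ] [-0.70613403  0.7080704   0.00291989 -0.00158705] [-6.55850158  2.30687559 -4.0884939 ] 59.13880870046647
5.1 [544.08108915 -18.98930181 116.19635647] [-0.70698532  0.70722538  0.00170756 -0.00104868] [ 1.12965951 -0.46514357 -1.17658138] 59.17516079354582
```

View pics/w2.png

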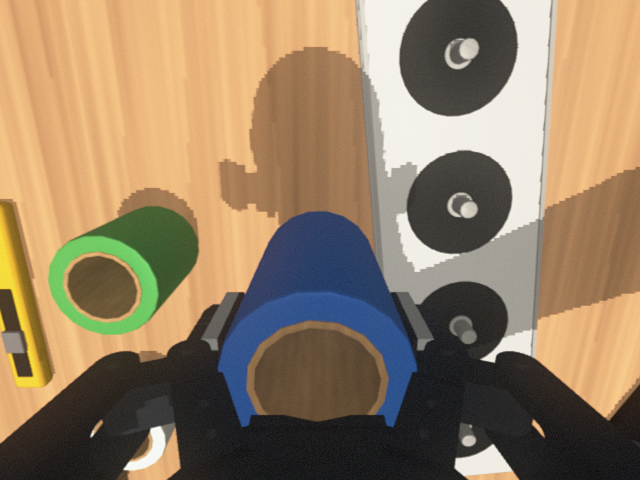

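```bash
cat >> h.py <<'E'
def held():
    s=arm.read_state();p,d=arm.get_image("wrist");W,c,f=cloud("wrist",d);x,y,z=s["position"]
    print("tcp",s["position"].round(1),"t",s["clock"],"w",s["gripper_width"].round(1))
    b=(d>0)&(np.hypot(W[...,0]-x,W[...,1]-y)<40)&(W[...,2]>z-60)
    # use saturated or bright (non-black) points
    b&=(p.max(2)>90)
    h,e=np.histogram(W[b][:,2],bins=np.arange(z-40,z+110,3));k=h.argmax();zt=(e[k]+e[k+1])/2
    m=b&(abs(W[...,2]-zt)<4)
    print("top z",W[m][:,2].mean().round(1),m.sum(),"centre",ring(W[m]).round(1))
E
python3 - <<'E'
from h import *
held()
E
```

```text
Traceback (most recent call last):
  File "h.py", line 22, in held
    print("tcp",s["position"].round(1),"t",s["clock"],"w",s["gripper_width"].round(1))
                                                          ^^^^^^^^^^^^^^^^^^^^^^^^
AttributeError: 'float' object has no attribute 'round'
```

```bash
sed -i 's/s\["gripper_width"\].round(1)/round(s["gripper_width"],1)/' h.py
python3 - <<'E'
from h import *
held()
E
```

```text
tcp [548.5 -20.8 116.9] t 5.2 w 59.7
top z 167.9 12302 centre [549.8 -22. ]
```

Run:
```python
from h import *
a=[]
for i in range(8):
    s=arm.read_state();a.append(s["position"]);print(s["position"].round(1),s["joint_vel"].round(3));arm.get_image("wrist")
print(np.mean(a,0),np.std(a,0))
```

```text
[549.4 -21.3 116.9] [-0.024  0.02   0.022 -0.    -0.002  0.   ]
[549.7 -21.8 116.7] [-0.016  0.014  0.011 -0.001 -0.003 -0.   ]
[549.7 -22.  116.4] [-0.009  0.009  0.001 -0.001 -0.003 -0.002]
[549.7 -22.2 116.3] [-0.006  0.005 -0.002 -0.002 -0.001 -0.001]
[549.5 -22.3 116.1] [-0.001  0.001 -0.005 -0.002 -0.001 -0.001]
[549.4 -22.3 116.1] [ 0.002 -0.    -0.004 -0.001 -0.001 -0.002]
[549.3 -22.3 116.1] [ 0.004 -0.002 -0.004 -0.     0.001  0.   ]
[549.2 -22.2 116.1] [ 0.005 -0.003 -0.002  0.001 -0.001 -0.   ]
[549.48981835 -22.06862096 116.32103891] [0.18334699 0.33441817 0.29030883]
```

>>> play_rows:
  motion: [0,-3.5,4.8,0,0,0,0,0,-7.1,9.6,0,0,0,0,0,-10.5,14.3,0,0,0,0,0,-12.5,17,0,0,0,0,0,-12.5,17,0,0,0,0]

```text
clock: 6.28
position: [423.2, 149.8, 116.7]
ee_rot: [-0.707, 0.707, -0.0, 0.0]
contact_force: [-0.4, -0.4, -1.5]
gripper_width: 59.0
```

>>> play_rows:
  motion: [0,0,0,-2,0,0,0,0,0,0,-2,0,0,0,0,0,0,-2,0,0,0,0,0,0,-2,0,0,0]

```text
clock: 6.78
position: [424.5, 148.3, 97.0]
ee_rot: [-0.706, 0.709, -0.0, 0.001]
contact_force: [0.9, 0.4, -1.4]
gripper_width: 58.9
```

Run:
```python
from h import *
held()
p,d=arm.get_image("scene");cv2.imwrite("pics/s2.png",cv2.resize(p[130:310,220:480],(780,540))[:,:,::-1])
p,d=arm.get_image("wrist");cv2.imwrite("pics/w3.png",p[:,:,::-1])
```

```text
tcp [424.5 148.3  97. ] t 6.775 w 58.9
top z 148.0 12243 centre [424.8 147.7]
```

View pics/s2.png

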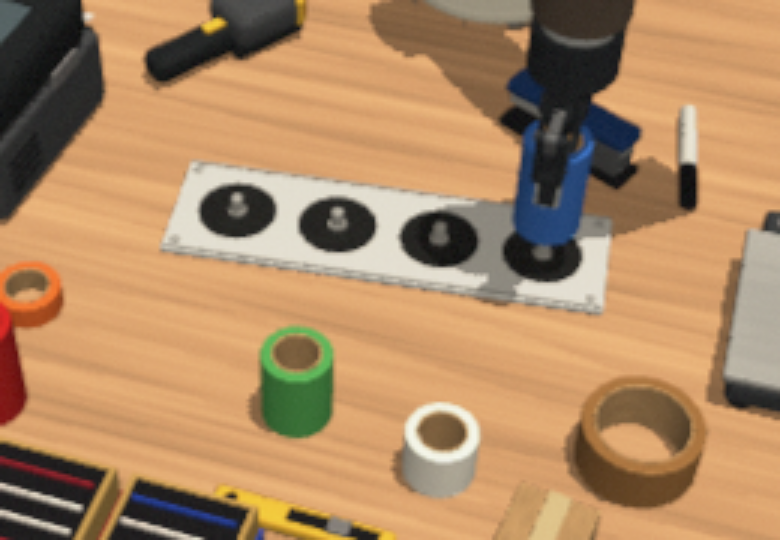

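View pics/w3.png

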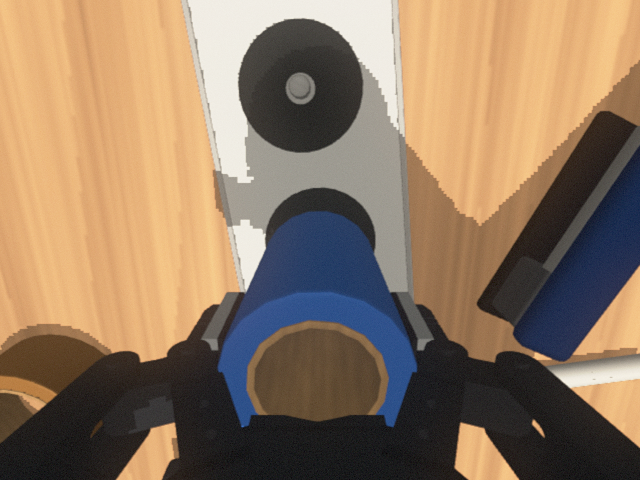

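The scene crop shows the blue roll hovering over the leftmost disc at (540,250). The wrist view has that disc at (320,230), centred behind the roll.

>>> play_rows:
  motion: [0,0,0,-1.5,0,0,0,0,0,0,-2.5,0,0,0,0,0,0,-3.3,0,0,0,0,0,0,-3.7,0,0,0,0,0,0,-3.9,0,0,0]

```text
clock: 7.55
position: [424.0, 148.4, 57.3]
ee_rot: [-0.706, 0.708, -0.0, -0.0]
contact_force: [-0.4, 0.5, -1.8]
gripper_width: 59.2
```

>>> play_rows:
  motion: [0,0,0,0,0,0,0,0,0,0,-0.1,0,0,0,0,0,0,-0.1,0,0,0]

```text
clock: 7.92
position: [424.2, 148.6, 56.9]
ee_rot: [-0.706, 0.708, -0.0, 0.0]
contact_force: [-1.0, 0.6, 2.0]
gripper_width: 59.2
```

Run:
```python
from h import *
print(onplane("wrist",(300,86),8))
held();s=arm.read_state();print(s["contact_force"])
```

```text
[[432.69144478  57.43259865   8.        ]]
tcp [424.2 148.6  56.9] t 7.925 w 59.2
top z 107.9 12213 centre [424.6 148. ]
[-1.23989953 -0.15567158  3.14714559]
```

>>> play_rows:
  motion: [100,0,0,0,0,0,0,100,0,0,0,0,0,0,100,0,0,0,0,0,0,100,0,0,0,0,0,0]

```text
clock: 8.48
position: [423.9, 148.3, 56.3]
ee_rot: [-0.706, 0.708, 0.0, -0.0]
contact_force: [0.4, 0.1, 0.2]
gripper_width: 85.6
```

>>> play_rows:
  motion: [100,0,0,3,0,0,0,100,0,0,8,0,0,0,100,0,0,13,0,0,0,100,5,-3.3,13,0,0,0,100,10,-6.7,13,0,0,0]

```text
clock: 9.1
position: [525.3, 81.4, 187.9]
ee_rot: [-0.707, 0.708, -0.0, 0.002]
contact_force: [0.3, 1.0, -0.1]
gripper_width: 85.3
```

>>> play_rows:
  motion: [100,5,-3.3,-2,0,0,0,100,9,-6,-2,0,0,0,100,13.7,-9.1,-2,0,0,0,100,13.7,-9.1,-2,0,0,0,100,13.7,-9.1,-2,0,0,0]

```text
clock: 9.72
position: [660.2, -9.7, 165.6]
ee_rot: [-0.706, 0.709, 0.001, -0.001]
contact_force: [0.1, 1.1, -0.3]
gripper_width: 85.2
```

Run:
```python
from h import *
s=arm.read_state();print(s["position"],s["ee_rot"])
p,d=arm.get_image("wrist");W,c,f=cloud("wrist",d)
cv2.imwrite("pics/w4.png",p[:,:,::-1])
m=(abs(W[...,2]-75)<5)&(np.hypot(W[...,0]-661,W[...,1]+10)<42)
print(m.sum(),ring(W[m]) if m.sum() else 0)
p,d=arm.get_image("top");W,c,f=cloud("top",d)
cv2.imwrite("pics/t4.png",p[:,:,::-1])
for nm,(x,y),h in [("b",(424,148),108)]:
    m=(abs(W[...,2]-h)<4)&(np.hypot(W[...,0]-x,W[...,1]-y)<45)
    print(nm,m.sum(),ring(W[m]).round(1),W[m][:,2].mean())
```

```text
[660.17589488  -9.68120767 165.6053074 ] [-7.05570060e-01  7.08639600e-01  6.47402173e-04 -6.22824869e-04]
3866 [660.3267026   -7.56348351]
  return _methods._mean(a, axis=axis, dtype=dtype,
  ret = um.true_divide(
Traceback (most recent call last):
  File "h.py", line 19, in ring
    return least_squares(res,np.median(P[:,:2],0),loss='soft_l1').x
           ~~~~~~~~~~~~~^^^^^^^^^^^^^^^^^^^^^^^^^^^^^^^^^^^^^^^^^
ValueError: Initial guess is outside of provided bounds
```

View pics/t4.png

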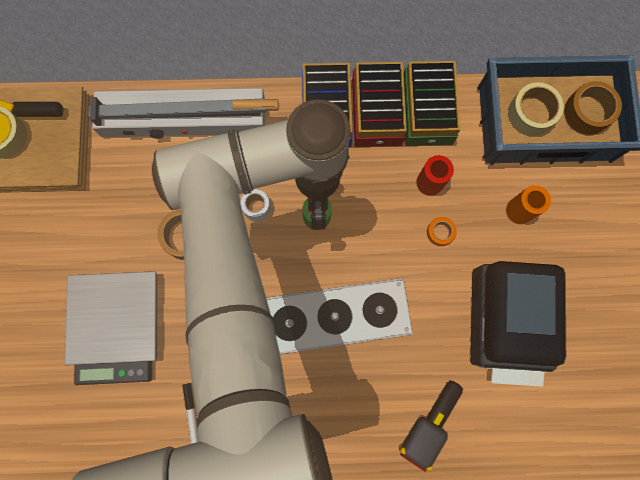

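The top view has the arm over the left end of the rack, so the blue roll is hidden; I'll check it from the scene camera. The gripper is right over green at (317,212).

>>> play_rows:
  motion: [100,0,0.1,-5,0,0,0,100,0,0.1,-9,0,0,0,100,0,0.1,-12.5,0,0,0,100,0,0.1,-14.4,0,0,0,100,0,0.1,-14.4,0,0,0]

```text
clock: 10.45
position: [660.0, -8.2, 21.8]
ee_rot: [-0.706, 0.708, 0.001, -0.001]
contact_force: [0.6, 0.1, 0.6]
gripper_width: 85.1
```

>>> play_rows:
  motion: [0,0,0,0,0,0,0,0,0,0,0,0,0,0,0,0,0,0,0,0,0,0,0,0,0,0,0,0,0,0,0,0,0,0,0]

```text
clock: 11.08
position: [662.3, -8.4, 24.9]
ee_rot: [-0.706, 0.708, -0.001, 0.001]
contact_force: [-1.2, 0.4, 6.7]
gripper_width: 58.8
```

>>> play_rows:
  motion: [0,0,0,3,0,0,0,0,0,0,7,0,0,0,0,0,0,7,0,0,0,0,0,0,7,0,0,0]

```text
clock: 11.58
position: [660.1, -8.6, 91.9]
ee_rot: [-0.706, 0.709, 0.001, -0.0]
contact_force: [0.0, -0.6, -2.3]
gripper_width: 58.9
```

Run:
```python
from h import *
held()
p,d=arm.get_image("scene");cv2.imwrite("pics/s5.png",cv2.resize(p[130:310,220:480],(780,540))[:,:,::-1])
```

```text
tcp [660.1  -8.6  91.9] t 11.575 w 58.9
top z 141.2 10720 centre [660.4  -7.8]
```

View pics/s5.png

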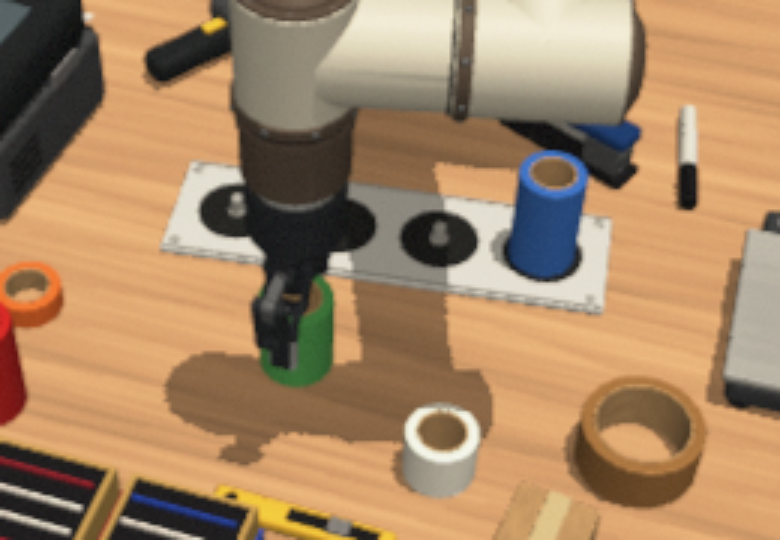

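The scene crop shows blue upright on the left end disc at (545,215) and green clear of the bench in the jaws.

>>> play_rows:
  motion: [0,-5.5,1.5,0,0,0,0,0,-11.5,3.2,0,0,0,0,0,-17.3,4.8,0,0,0,0,0,-22.5,6.3,0,0,0,0,0,-22.5,6.3,0,0,0,0]

```text
clock: 12.3
position: [431.0, 53.7, 91.4]
ee_rot: [-0.707, 0.708, 0.001, -0.002]
contact_force: [0.8, -0.7, -0.8]
gripper_width: 58.1
```

>>> play_rows:
  motion: [0,0,0,-2,0,0,0,0,0,0,-2,0,0,0,0,0,0,-2,0,0,0,0,0,0,-2,0,0,0]

```text
clock: 12.8
position: [436.5, 54.4, 72.7]
ee_rot: [-0.706, 0.709, -0.0, 0.0]
contact_force: [0.0, 0.8, -1.5]
gripper_width: 59.0
```

Run:
```python
from h import *
held()
p,d=arm.get_image("wrist");cv2.imwrite("pics/w6.png",p[:,:,::-1])
p,d=arm.get_image("scene");cv2.imwrite("pics/s6.png",cv2.resize(p[130:310,220:480],(780,540))[:,:,::-1])
```

```text
tcp [436.5  54.4  72.7] t 12.8 w 59.0
top z 122.8 11046 centre [436.8  55.3]
```

View pics/s6.png

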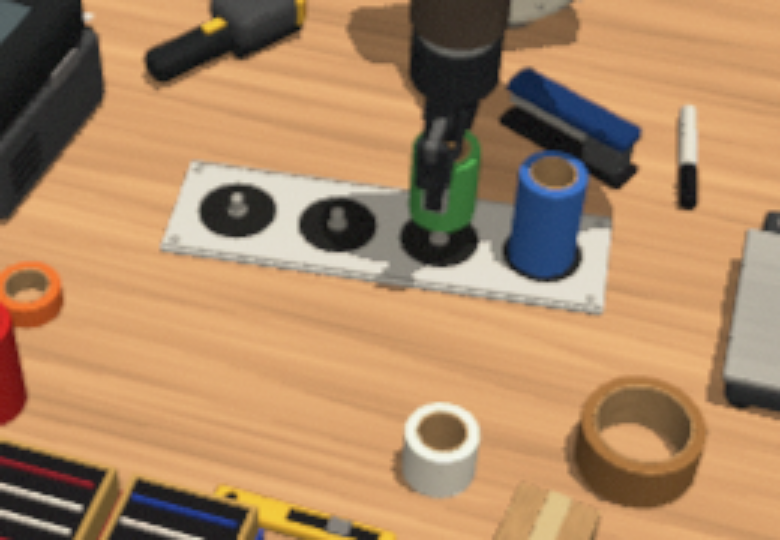

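View pics/w6.png

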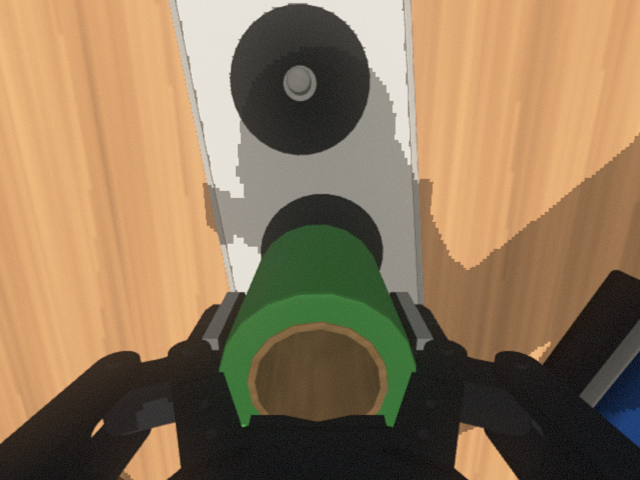

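Both views show green centred over the left_mid disc, at (440,240) in the scene crop and (322,225) from the wrist. Lowering.

>>> play_rows:
  motion: [0,0,0,-1.5,0,0,0,0,0,0,-2.5,0,0,0,0,0,0,-3.3,0,0,0,0,0,0,-3.7,0,0,0,0,0,0,-3.9,0,0,0]

```text
clock: 13.58
position: [436.0, 54.4, 33.2]
ee_rot: [-0.706, 0.708, -0.0, -0.0]
contact_force: [-0.9, 0.2, -1.2]
gripper_width: 58.8
```

>>> play_rows:
  motion: [0,0,0,0,0,0,0,0,0,0,-0.1,0,0,0,0,0,0,-0.1,0,0,0]

```text
clock: 13.95
position: [436.2, 54.5, 32.8]
ee_rot: [-0.706, 0.708, -0.0, 0.0]
contact_force: [-1.6, -0.8, 2.1]
gripper_width: 58.9
```

Run:
```python
from h import *
held();s=arm.read_state();print(s["contact_force"])
```

```text
tcp [436.2  54.5  32.8] t 13.95 w 58.9
top z 82.9 11035 centre [436.6  55.4]
[-0.91289029  0.08597914  2.2138569 ]
```

>>> play_rows:
  motion: [100,0,0,0,0,0,0,100,0,0,0,0,0,0,100,0,0,0,0,0,0,100,0,0,0,0,0,0]

```text
clock: 14.5
position: [435.9, 54.4, 32.4]
ee_rot: [-0.706, 0.708, -0.0, -0.0]
contact_force: [-0.5, -0.1, -0.0]
gripper_width: 85.0
```

>>> play_rows:
  motion: [100,0,0,3,0,0,0,100,0,0,8,0,0,0,100,0,0,12.5,0,0,0,100,5.8,1.5,12.5,0,0,0,100,11.6,3,12.5,0,0,0]

```text
clock: 15.12
position: [553.5, 84.9, 159.5]
ee_rot: [-0.706, 0.708, -0.001, 0.002]
contact_force: [0.0, 1.3, -0.8]
gripper_width: 85.6
```

>>> play_rows:
  motion: [100,5,1.3,-2,0,0,0,100,10,2.6,-3,0,0,0,100,13,3.5,-3,0,0,0,100,13,3.5,-3,0,0,0,100,13,3.5,-3,0,0,0]

```text
clock: 15.75
position: [681.1, 119.1, 126.8]
ee_rot: [-0.706, 0.708, 0.0, -0.001]
contact_force: [-0.2, -0.4, -0.2]
gripper_width: 85.3
```

Run:
```python
from h import *
s=arm.read_state();print(s["position"],s["ee_rot"])
p,d=arm.get_image("wrist");W,c,f=cloud("wrist",d)
m=(abs(W[...,2]-50)<5)&(np.hypot(W[...,0]-681,W[...,1]-119)<42)
print(m.sum(),ring(W[m]) if m.sum() else 0)
p,d=arm.get_image("scene");cv2.imwrite("pics/s7.png",cv2.resize(p[130:310,220:480],(780,540))[:,:,::-1])
```

```text
[681.05560379 119.14122414 126.83373188] [-7.05721203e-01  7.08489183e-01  4.41468693e-04 -6.82160180e-04]
4325 [681.81527836 120.32519897]
```

View pics/s7.png

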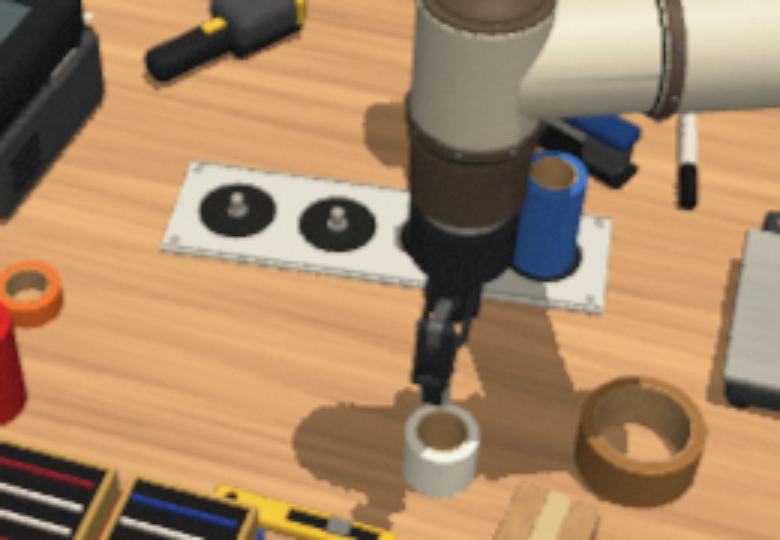

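The open jaws are directly above white at (440,445), with tape and box clear.

>>> play_rows:
  motion: [100,0,0.1,-5,0,0,0,100,0,0.1,-8.5,0,0,0,100,0,0.1,-11,0,0,0,100,0,0.1,-12,0,0,0,100,0,0.1,-12,0,0,0]

```text
clock: 16.48
position: [681.7, 120.3, 7.7]
ee_rot: [-0.706, 0.708, -0.0, -0.0]
contact_force: [0.4, 0.1, -0.0]
gripper_width: 85.2
```

>>> play_rows:
  motion: [0,0,0,0,0,0,0,0,0,0,0,0,0,0,0,0,0,0,0,0,0,0,0,0,0,0,0,0,0,0,0,0,0,0,0]

```text
clock: 17.1
position: [683.2, 120.8, 9.7]
ee_rot: [-0.706, 0.708, -0.001, 0.001]
contact_force: [-0.5, 0.0, 5.3]
gripper_width: 59.2
```

>>> play_rows:
  motion: [0,0,0,3,0,0,0,0,0,0,7,0,0,0,0,0,0,7,0,0,0,0,0,0,7,0,0,0]

```text
clock: 17.6
position: [681.1, 120.2, 76.7]
ee_rot: [-0.706, 0.709, 0.001, -0.0]
contact_force: [-0.2, -0.6, -1.7]
gripper_width: 59.3
```

Run:
```python
from h import *
held()
```

```text
tcp [681.1 120.2  76.7] t 17.6 w 59.3
top z 116.1 13186 centre [681.4 119.9]
```

>>> play_rows:
  motion: [0,-5,-3.4,0,0,0,0,0,-10,-6.8,0,0,0,0,0,-15,-10.2,0,0,0,0,0,-20,-13.6,0,0,0,0,0,-23.5,-16,0,0,0,0]

```text
clock: 18.27
position: [443.3, -41.1, 76.3]
ee_rot: [-0.705, 0.709, 0.001, -0.002]
contact_force: [0.2, 0.1, -2.0]
gripper_width: 59.2
```

>>> play_rows:
  motion: [0,0,0,0,0,0,0,0,0,0,-2,0,0,0,0,0,0,-2,0,0,0,0,0,0,-2,0,0,0,0,0,0,-2,0,0,0]

```text
clock: 18.9
position: [447.5, -39.3, 57.7]
ee_rot: [-0.706, 0.708, -0.0, 0.0]
contact_force: [-0.2, -0.1, -1.1]
gripper_width: 59.0
```

Run:
```python
from h import *
held()
p,d=arm.get_image("wrist");cv2.imwrite("pics/w8.png",p[:,:,::-1])
p,d=arm.get_image("scene");cv2.imwrite("pics/s8.png",cv2.resize(p[130:310,220:480],(780,540))[:,:,::-1])
```

```text
tcp [447.5 -39.3  57.7] t 18.9 w 59.0
top z 97.9 13443 centre [448.2 -39.8]
```

View pics/s8.png

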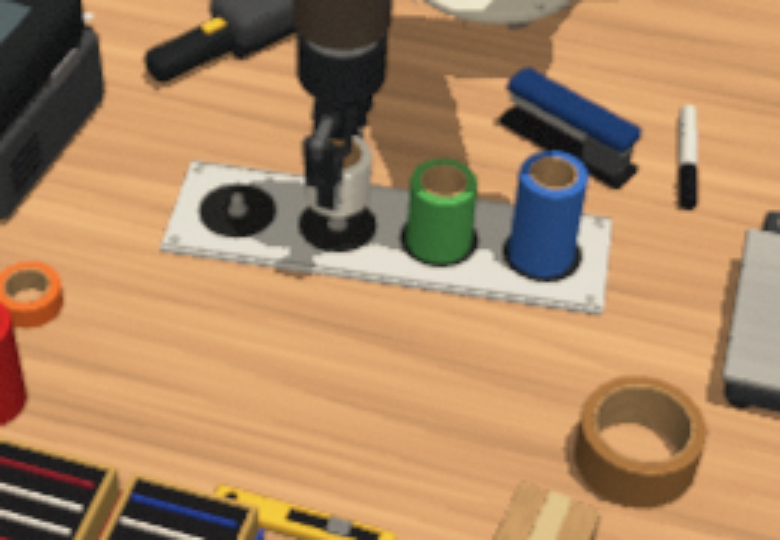

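View pics/w8.png

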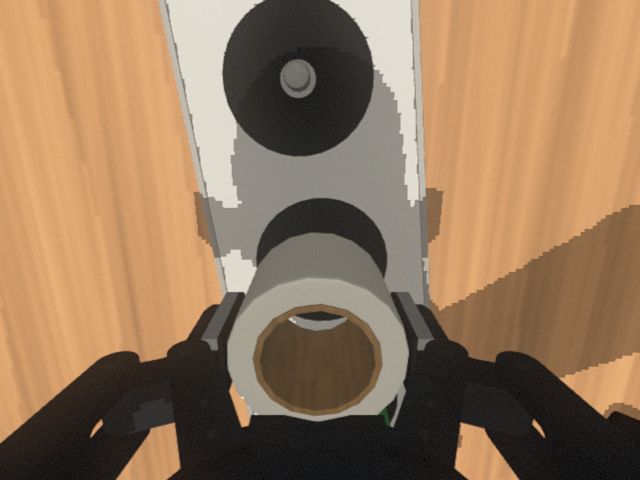

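Green and blue stand on their pegs, and white is centred over right_mid at (338,222). Its underside is at about 48 mm, so I'll lower it 40 mm.

>>> play_rows:
  motion: [0,-0.1,0,-1.5,0,0,0,0,-0.1,0,-2.5,0,0,0,0,-0.1,0,-3.3,0,0,0,0,-0.1,0,-3.7,0,0,0,0,-0.1,0,-3.9,0,0,0]

```text
clock: 19.68
position: [446.0, -39.6, 18.2]
ee_rot: [-0.706, 0.708, 0.0, -0.0]
contact_force: [-0.3, -1.0, -1.3]
gripper_width: 59.6
```

>>> play_rows:
  motion: [0,0,0,0,0,0,0,0,0,0,-0.1,0,0,0,0,0,0,-0.1,0,0,0]

```text
clock: 20.05
position: [446.2, -39.6, 17.6]
ee_rot: [-0.706, 0.708, -0.0, 0.0]
contact_force: [-0.0, -0.3, -0.4]
gripper_width: 59.1
```

Run:
```python
from h import *
held();s=arm.read_state();print(s["contact_force"])
```

```text
tcp [446.2 -39.6  17.6] t 20.05 w 59.1
top z 57.8 13490 centre [446.8 -39.9]
[-0.24474163 -0.04231322  0.52654452]
```

>>> play_rows:
  motion: [0,0,0,-0.1,0,0,0,100,0,0,-0.1,0,0,0,100,0,0,-0.1,0,0,0,100,0,0,-0.1,0,0,0,100,0,0,-0.1,0,0,0]

```text
clock: 20.72
position: [445.9, -39.6, 16.3]
ee_rot: [-0.706, 0.708, 0.0, -0.0]
contact_force: [0.1, 0.0, 0.1]
gripper_width: 85.4
```

>>> play_rows:
  motion: [100,0,0,3,0,0,0,100,0,0,8,0,0,0,100,0,0,12.5,0,0,0,100,3,-4.1,12.5,0,0,0,100,6.5,-8.8,12.5,0,0,0]

```text
clock: 21.35
position: [512.0, -128.0, 142.8]
ee_rot: [-0.707, 0.708, -0.001, 0.001]
contact_force: [1.5, 1.5, -1.0]
gripper_width: 85.6
```

>>> play_rows:
  motion: [100,3.4,-4.6,0,0,0,0,100,6.8,-9.2,0,0,0,0,100,10.8,-14.5,0,0,0,0,100,10.8,-14.5,0,0,0,0,100,10.8,-14.5,0,0,0,0]

```text
clock: 21.98
position: [618.2, -272.6, 140.3]
ee_rot: [-0.705, 0.709, 0.001, -0.0]
contact_force: [-0.2, 1.0, -0.2]
gripper_width: 85.5
```

Run:
```python
from h import *
s=arm.read_state();print(s["position"],s["ee_rot"])
p,d=arm.get_image("wrist");W,c,f=cloud("wrist",d);cv2.imwrite("pics/w9.png",p[:,:,::-1])
print("cam",-c["R"].T@c["t"])
m=(abs(W[...,2]-25)<5)&(np.hypot(W[...,0]-619,W[...,1]+273)<42)
print(m.sum(),ring(W[m]) if m.sum() else 0)
m=(abs(W[...,2]-100)<5)&(np.hypot(W[...,0]-732,W[...,1]+259)<42)
print("red",m.sum(),ring(W[m]) if m.sum() else 0)
```

```text
[ 618.2065778  -272.63301003  140.27498858] [-7.05459705e-01  7.08749216e-01  9.85098038e-04 -4.27113927e-04]
cam [ 618.59825483 -345.29505178  283.33197209]
3248 [ 619.01254883 -271.55275901]
red 6091 [ 729.89598465 -255.47314883]
```

View pics/w9.png

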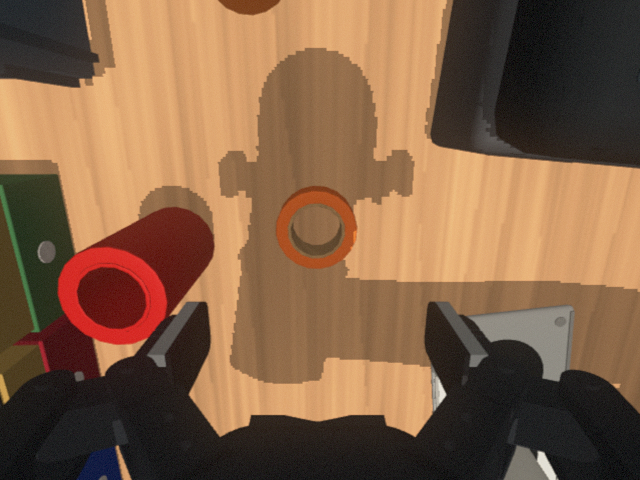

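Orange roll_25 is at (316,228) in the wrist view, midway between the jaws. The red look-alike is about 24 mm clear of the finger.

>>> play_rows:
  motion: [100,0.1,0.1,-5,0,0,0,100,0.1,0.1,-9.5,0,0,0,100,0.1,0.1,-12.5,0,0,0,100,0.1,0.1,-14,0,0,0,100,0.1,0.1,-14,0,0,0]

```text
clock: 22.65
position: [619.5, -270.8, 1.3]
ee_rot: [-0.706, 0.708, 0.001, -0.0]
contact_force: [0.1, -0.4, -0.1]
gripper_width: 85.1
```

>>> play_rows:
  motion: [0,0,0,0,0,0,0,0,0,0,0,0,0,0,0,0,0,0,0,0,0,0,0,0,0,0,0,0,0,0,0,0,0,0,0]

```text
clock: 23.28
position: [621.6, -272.0, 4.0]
ee_rot: [-0.706, 0.708, -0.002, 0.001]
contact_force: [-0.3, 1.5, 6.2]
gripper_width: 57.4
```

>>> play_rows:
  motion: [0,0,0,2,0,0,0,0,0,0,4,0,0,0,0,0,0,6,0,0,0,0,0,0,6,0,0,0,0,0,0,6,0,0,0]

```text
clock: 23.9
position: [619.4, -271.5, 61.2]
ee_rot: [-0.706, 0.709, 0.0, -0.0]
contact_force: [-0.1, 0.1, -0.2]
gripper_width: 57.2
```

Run:
```python
from h import *
held()
p,d=arm.get_image("wrist");cv2.imwrite("pics/w10.png",p[:,:,::-1])
```

```text
tcp [ 619.4 -271.5   61.2] t 23.9 w 57.2
top z 81.4 11423 centre [ 619.6 -272.5]
```

View pics/w10.png

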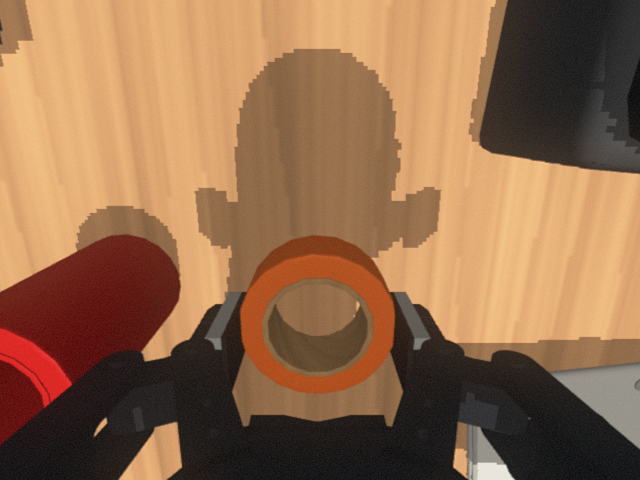

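>>> play_rows:
  motion: [0,-4,3.4,0,0,0,0,0,-8,6.8,0,0,0,0,0,-12,10.2,0,0,0,0,0,-16.2,13.7,0,0,0,0,0,-16.2,13.7,0,0,0,0]

```text
clock: 24.62
position: [453.4, -133.2, 60.7]
ee_rot: [-0.707, 0.708, 0.002, -0.002]
contact_force: [0.3, -0.7, 0.3]
gripper_width: 57.0
```

>>> play_rows:
  motion: [0,0,0,-1,0,0,0,0,0,0,-1,0,0,0,0,0,0,-1,0,0,0,0,0,0,-1,0,0,0,0,0,0,-1,0,0,0]

```text
clock: 25.25
position: [458.1, -134.8, 51.4]
ee_rot: [-0.706, 0.709, -0.0, 0.0]
contact_force: [-1.1, 0.2, -0.0]
gripper_width: 57.2
```

Run:
```python
from h import *
held()
p,d=arm.get_image("wrist");cv2.imwrite("pics/w11.png",p[:,:,::-1])
p,d=arm.get_image("scene");cv2.imwrite("pics/s11.png",cv2.resize(p[130:310,220:480],(780,540))[:,:,::-1])
```

```text
tcp [ 458.1 -134.8   51.4] t 25.25 w 57.2
top z 72.3 10988 centre [ 458.7 -135.5]
```

View pics/s11.png

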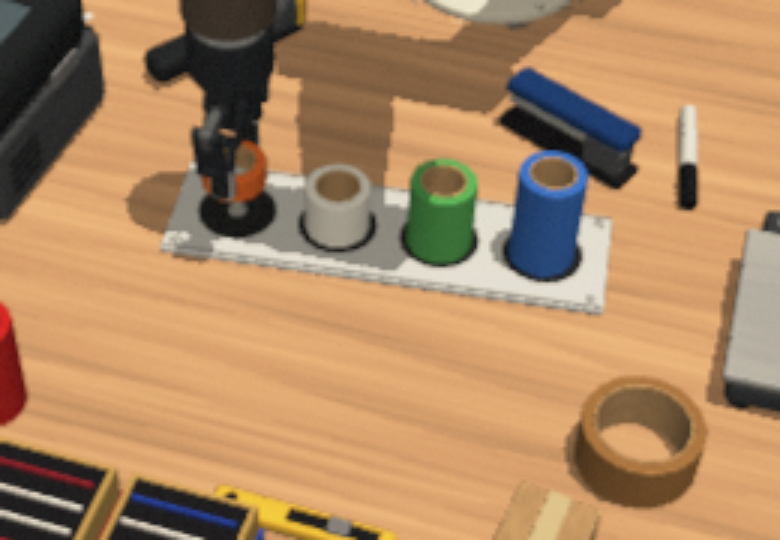

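View pics/w11.png

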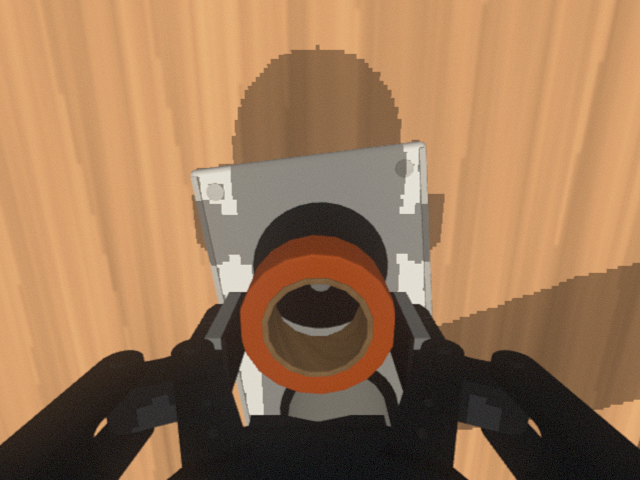

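White, green and blue stand on their pegs. Orange is centred over the right end disc, with the peg tip visible through the hole at (320,285).

>>> play_rows:
  motion: [0,-0.1,0.1,-1.5,0,0,0,0,-0.1,0.1,-2.5,0,0,0,0,-0.1,0.1,-3.3,0,0,0,0,-0.1,0.1,-3.7,0,0,0,0,-0.1,0.1,-3.9,0,0,0]

```text
clock: 26.02
position: [457.0, -133.6, 12.2]
ee_rot: [-0.706, 0.708, 0.0, -0.0]
contact_force: [-0.2, 0.1, -0.3]
gripper_width: 57.4
```

>>> play_rows:
  motion: [0,0,0,0,0,0,0,0,0,0,-0.1,0,0,0,0,0,0,-0.1,0,0,0]

```text
clock: 26.4
position: [457.2, -133.6, 12.0]
ee_rot: [-0.706, 0.708, -0.0, 0.0]
contact_force: [-2.2, 0.5, 4.0]
gripper_width: 57.1
```

Run:
```python
from h import *
held();s=arm.read_state();print(s["contact_force"])
```

```text
tcp [ 457.2 -133.6   12. ] t 26.4 w 57.1
top z 32.9 10875 centre [ 457.6 -134.2]
[-1.20510157  1.53629563  3.79903981]
```

Contact is felt. I'll release, lift and move out of the top camera's view.

>>> play_rows:
  motion: [100,0,0,0,0,0,0,100,0,0,0,0,0,0,100,0,0,0,0,0,0,100,0,0,0,0,0,0]

```text
clock: 26.95
position: [456.9, -133.6, 11.3]
ee_rot: [-0.706, 0.708, 0.0, -0.0]
contact_force: [-0.3, -0.3, 0.6]
gripper_width: 85.5
```

>>> play_rows:
  motion: [100,0,0,3,0,0,0,100,0,0,8,0,0,0,100,0,0,14,0,0,0,100,0,0,20,0,0,0,100,0,0,23,0,0,0]

```text
clock: 27.58
position: [457.9, -133.7, 245.2]
ee_rot: [-0.706, 0.708, -0.002, 0.002]
contact_force: [0.8, 0.2, -1.7]
gripper_width: 85.5
```

>>> play_rows:
  motion: [100,6,-6,0,0,0,0,100,10,-12,0,0,0,0,100,14,-18,0,0,0,0,100,14,-24,0,0,0,0,100,14,-24,0,0,0,0]

```text
clock: 28.2
position: [597.0, -376.3, 239.7]
ee_rot: [-0.705, 0.709, 0.001, -0.0]
contact_force: [-0.6, 0.3, 0.2]
gripper_width: 85.5
```

Run:
```python
from h import *
s=arm.read_state();print(s["position"],s["clock"])
pegs={"o":(457,-133.6,25),"w":(445.5,-39.3,50),"g":(434.2,55.1,75),"b":(423,149.2,100)}
for n in ["top","scene"]:
    p,d=arm.get_image(n);W,c,f=cloud(n,d)
    cv2.imwrite(f"pics/{n}F.png",p[:,:,::-1])
    for k,(x,y,h) in pegs.items():
        m=(abs(W[...,2]-h-8)<4)&(np.hypot(W[...,0]-x,W[...,1]-y)<45)
        if m.sum()>20:
            r=ring(W[m]);print(n,k,m.sum(),r.round(1),(r-[x,y]).round(1),"top z",W[m][:,2].mean().round(1))
        else: print(n,k,"hidden")
    m=(abs(W[...,2]-48)<4)&(np.hypot(W[...,0]-622,W[...,1]-269)<70)
    if m.sum()>20: print(n,"tape",ring(W[m],50,38).round(1))
```

```text
[ 596.99521004 -376.31048689  239.69211789] 28.2
top o 383 [ 457.4 -134.5] [ 0.4 -0.9] top z 32.9
top w 405 [446.1 -40. ] [ 0.6 -0.7] top z 58.0
top g 417 [435.9  54.4] [ 1.7 -0.7] top z 83.0
top b 436 [422.9 147.2] [-0.1 -2. ] top z 108.1
top tape [621.4 270.3]
scene o 172 [ 459.2 -138.7] [ 2.2 -5.1] top z 33.5
scene w 187 [447.7 -44. ] [ 2.2 -4.7] top z 58.6
scene g 203 [437.9  50.7] [ 3.7 -4.4] top z 83.9
scene b 203 [425.3 143.3] [ 2.3 -5.9] top z 108.7
scene tape [623.  266.5]
```

View pics/topF.png

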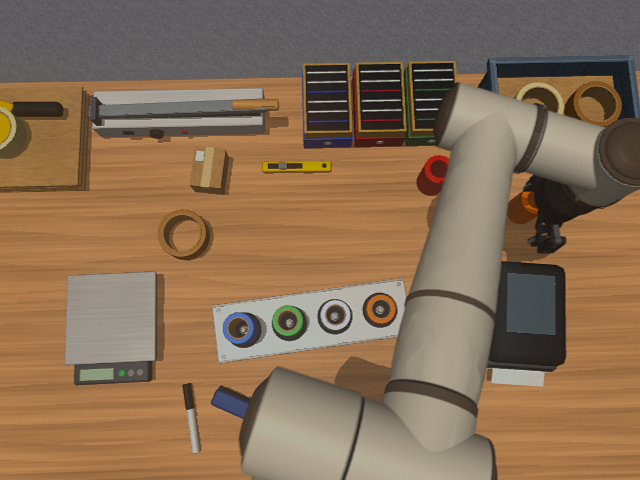

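View pics/sceneF.png

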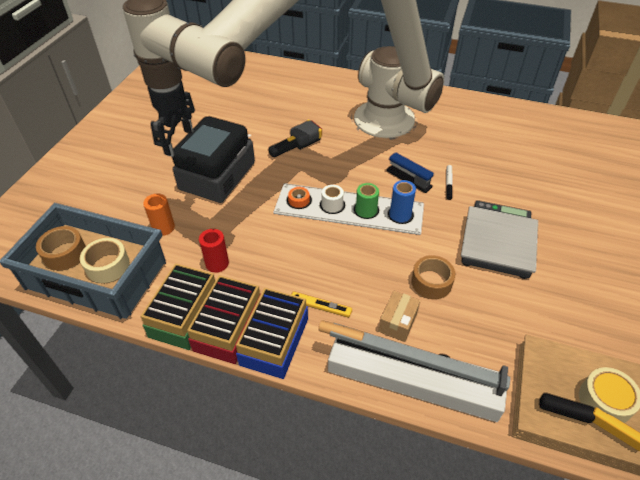

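The top view shows the four rolls on their discs at (241,329), (289,322), (335,315) and (380,310), each with its peg in the hole. All tops are at rack height plus roll height, the tape hasn't moved and the arm is clear.

```bash
python3 -c "
from bench import arm
print(arm.job_done())"
```

```text
the job is handed in; nothing more can be done
None
```

All four label rolls are standing on the rack in order of width, and the job is handed in at about 28 s of the 96 s allowed. The printer was on the right (-y), so from the printer's end it runs 25 mm orange, 50 mm white, 75 mm green, 100 mm blue.

**Final checks, top camera:**
- **Position:** every roll centre was within about 2 mm of its peg, and the pegs were visible up inside the holes.
- **Height:** the tops measured 32.9, 58.0, 83.0 and 108.1 mm, which means each roll sits flat on the 8 mm rack.
- **Tape roll:** its measured position was unchanged to within 1 mm.
- **Arm:** the gripper was open and clear of everything.

**Disagreement:** the scene camera put the rolls 5–6 mm from the top-camera peg positions. It differs from the top camera by about 2 mm in x and 4 mm in y, and it showed about the same offset before anything moved. I put this down to calibration; even as read, it is inside the 15 mm limit.

**Not verified:** the hand-in gave no verdict.

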